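Clear the offcut and twist open the glue jar

TASK

Lift the wood offcut off the blue cap of the glue jar and lay it gently on the green cutting mat, without dropping it. Then open the jar: nobody remembers whether its cap has a left-hand or a right-hand thread, so try turning it one way and, if it stops almost at once, the other way, until it comes free, lift it off and finish still holding the cap in the gripper, upright and at least 5 cm above the jar, without letting go. Leave the other things on the table where they are.

Things in the scene. Friction and masses are not known exactly. Their poses are not given: they have to be found in the camera images.
- jar: White glue jar, 80 mm wide, in a wooden holder (foot 110 x 110 mm, two cheeks 32 mm high on its x sides) screwed to the table: fixed. Origin: centre of the foot's underside, on the table; z up the jar's axis; x, y along the foot's sides. The flat shoulder on which the cap's rim rests is 90 mm up; on it, inside the cap, stands a neck 46 mm wide and 17 mm high.
- cap: Blue screw cap, loose, about 60 g, 45 mm high: round skirt 58 mm wide and 21 mm high, on top a square boss 32 x 32 x 24 mm. Origin: centre of the skirt's rim, on the jar's shoulder at the start; z up; x, y square to the boss, at the start along the jar's x, y within 3 degrees. The way that opens it, clockwise or anticlockwise, is new at each start and unseen; see cap_boss for how it turns.
- cap_boss (a point): Centre of the cap's square boss, 33 mm above the cap's origin: grip here. The thread is short: the wrong way, a hard stop after 3 to 10 degrees; the right way it turns easily to a hard stop at about 50 degrees and does not rise by itself. From 42 degrees on it is free: lift it straight up, 20 mm or more before moving sideways. Before that it is held down, with 2 mm of play.
- offcut: Pine offcut, a flat bar 110 x 40 x 18 mm (x, y, z), about 50 g, loose, lying flat across the top of the cap's boss at the start. Origin: centre of its underside.
- mat: Green cutting mat with pale grid lines, 200 x 160 mm (x, y), 3 mm thick, fixed on the table at the robot's left or right (a white paper pad of the same size lies on the other side). Origin: centre of its underside, on the table.
- mug: Yellow mug, 76 mm wide, 90 mm high; origin at the centre of its underside. Leave alone.
- tape: Roll of tan tape lying flat, 100 mm wide, 25 mm high; origin at the centre of its underside. Leave alone.
- toolroll: Rolled-up canvas tool roll on its dark leather flap, 100 x 160 mm, 73 mm high; origin at the centre of its underside. Leave alone.
- scissors: Scissors with black handles lying flat, about 150 mm long, 10 mm high; origin near the pivot. Leave alone.
- strip: Strip of cardboard 170 x 22 x 6 mm lying flat; origin at the centre of its underside. Leave alone.
- marker: Black and red marker 118 mm long, 17 mm thick; origin at its underside near its middle. Leave alone.
Mind the look-alikes: they are no part of the job. Of the things shaped like the cap, the blue one is meant. Leave any yellow look-alike of the offcut alone.

How it is judged (in metres and radians):
On the way, in this order (a step that is already met when the one before it is completed fails the run):
1. the offcut lies on the cutting mat, let go, with the cap still down on the jar (contact force between offcut and mat above 0.05 N and contact force between offcut and the fingers below 0.1 N and x of offcut in the frame of mat between -0.095 and 0.095 m and y of offcut in the frame of mat between -0.075 and 0.075 m and linear speed of offcut below 0.05 m/s and z of cap in the frame of jar below 0.1 m), for 0.2 s.
2. the cap, still down on the jar, is turned at least 35 degrees (its free way) (angle between the x axis of cap and the x axis of jar, either way round above 0.61 rad and z of cap in the frame of jar below 0.1 m), for 0.05 s.
At the end, for the whole second after the job is handed in: The cap is held still between the fingers, upright within 23 degrees, its rim at least 50 mm above the jar's shoulder and touching neither the jar nor the offcut; the offcut rests on the cutting mat, its centre within the mat, let go and at rest (contact force between offcut and mat above 0.05 N and contact force between offcut and the fingers below 0.1 N and x of offcut in the frame of mat between -0.095 and 0.095 m and y of offcut in the frame of mat between -0.075 and 0.075 m and linear speed of each of offcut, cap below 0.05 m/s and z of cap in the frame of jar above 0.14 m and contact force between cap and the fingers above 0.5 N and contact force between cap and jar below 0.1 N and contact force between cap and offcut below 0.1 N and angle between cap's own z axis and vertical below 0.4 rad); the arm keeps its last pose, push and grip.
It fails at once if a bystander is moved more than 40 mm (distance of any of mug, tape, toolroll, scissors, strip, marker from where it was at the start of the episode above 0.04 m).
It fails at once if the offcut is dropped or knocked off (falls freely from more than about 5 cm) (linear speed of offcut above 1 m/s and contact force between offcut and the fingers below 0.05 N).
It also fails if it takes over 58 s, if anything falls off the work surface, if the arm or the gripper's body presses on something with over 40 N, if the wrist force passes 120 N, or if a joint passes its speed limit or range.

ROBOT

A 6-joint arm with a two-finger parallel gripper is mounted at the origin on the work surface. World frame = base frame: x ahead of the robot, y to its left, z up, the work surface at z = 0. Lengths are in m, angles in degrees, forces in N, time in s.
With the tool pointing down it reaches from about 0.325 to 0.775 m from the base axis. Payload 9.3 kg.
Tool frame: the origin (TCP) lies at the very end of the fingers, on their centre line; the grasp point (between the pads) lies 19 mm behind it; z points along the fingers, y is the line along which they close (so a half turn about z gives the same grasp; the last joint's range is limited). The gripper opens to 85 mm and grips with 20 to 120 N. Pads are 22 mm wide; open, the fingers measure 114 mm over their backs; the gripper's body (76 mm by 85 mm) begins 54 mm behind the grasp point. The pads swing forward as they close: fully open they stand 13 mm farther back than shut.
Start: joints at [63.048, 14.817, 1.232, 76.415, 0, 81.257], TCP at [0.172, 0.522, 0.231] pointing down, gripper open.
Joint ranges: [-174.27, 174.27], [-52.1, 104.24], [-59.71, 78.15], [-110.17, 111.67], [-87.03, 83.33], [-180, 180]. Speed limits (degrees/s): [127.2, 127.2, 159.86, 180, 180, 180].

INTERFACE

Orientations are given as [roll, pitch, yaw] about the fixed x, y, z axes, in that order (R = Rz(yaw) Ry(pitch) Rx(roll)).
In Python, from cell import get_obs, get_image, job gives the robot as it stands. The module is installed in compiled form; this text tells all that it offers.
- The arm moves only by the tool drive_tool, never from a script. Its argument "rows" is a list of rows, each a list of 7 numbers: the finger opening in mm, from 0 to 85.4, then the shift along the tool's x, y, z each as a share of 200 mm, from -1 to 1, then the turn, a rotation vector about the tool's x, y, z each as a share of 30 degrees, from -1 to 1. A call has 1 to 12 rows; each row is the pose to reach, as a shift and turn from the pose commanded when the call began, along the tool's axes at that moment; what a row does not reach only later rows make up. A row lasts 1/12 s, in which the tool goes at most 41.7 mm and 7.16 degrees, less where a joint would pass 70% of its speed; a pose out of reach is approached as far as the arm can. A call with a number of a shift or a turn outside -1 to 1 is refused whole. A call with a gripper value outside its range is refused whole. The fingers move at their own pace and stop on an object; "grip_force" is the grip in N (left out, the last holds). Time passes only in rows, so rows that repeat a pose let the fingers close. It gives the time, the measured TCP pose, the force, the opening and the grip force at its end, in the units of the state.
- get_obs(): the state, without advancing time (a new reading comes with each control period).
- get_image(name): name is "scene" or "top" or "wrist"; returns a dict with "pixels" (400x640x3 uint8, red, green, blue), "mtx" (3x3 intrinsics, pixels), "dist" ([k1, k2, p1, p2, k3] as OpenCV has them; the pictures are not rectified), "xyz" and "orientation" of the camera in the world; the wrist camera has in their place "hand_eye" (4x4, takes a point from camera to tool coordinates, whose origin is the TCP and whose axes are the flange's). Camera axes: x right, y up, looking along -z (the intrinsics and any distortion apply to the point x, -y, -z); pixel columns grow to the right and rows downward; lengths in m; the calibration is good to about 2 mm. A picture is of the moment at which its call begins: read the wrist's pose just before it. There is no depth.
- job.finish_job(): hands the job in; it is judged then, once.
The state is a dict: "t": time; "q": joint angles; "dq": joint speeds; "joint_efforts": joint torques, N m; "tool_pos": TCP position; "tcp_rot": TCP orientation; "ft_force": force on the tool from outside, world axes, zero at the start; "torque": the same for the moment, N m; "finger_gap": finger opening in m; "grasp_force": force on a finger pad.
Only numpy, scipy, OpenCV 4.12 (cv2) and the standard library are available. Lean on these libraries where they do the work, as an engineer would, in place of code of your own. Each camera call takes 0.05 s, during which the arm holds its last target. There are 200 camera calls.

## Working session

There is one attempt and no reset: what is moved stays moved. The work goes in short steps, Python scripts to look and compute and a tool call to move; the robot and the scene stay as the last step left them, time stands still between calls to the robot, and variables do not carry over. Pictures are saved under pics/ and viewed, at most 10 in all, crops included, and the job is handed in when it is done.

Besides the shell and the picture viewer there is one more tool, called after ">>>" by a JSON object that holds its "op" and its "data", one argument or row to a line. drive_tool: Moves the arm, as the interface text tells. Its arguments: {"type":"object","properties":{"rows":{"type":"array"},"grip_force":{"type":"number"}},"required":["rows"]}

```bash
mkdir -p pics
cat > h.py <<'E'
import numpy as np, cv2
from cell import get_obs, get_image, job
from scipy.spatial.transform import Rotation as R
def pose(im, obs=None):
    if 'hand_eye' in im:
        T=np.eye(4); T[:3,:3]=R.from_euler('xyz',obs['tcp_rot'],degrees=True).as_matrix(); T[:3,3]=obs['tool_pos']
        return T@np.array(im['hand_eye'])
    T=np.eye(4); o=np.array(im['orientation'])
    T[:3,:3]=o if o.shape==(3,3) else R.from_euler('xyz',o,degrees=True).as_matrix(); T[:3,3]=im['xyz']; return T
def rays(im,T,px):
    u=cv2.undistortPoints(np.array(px,float).reshape(-1,1,2),np.array(im['mtx']),np.array(im['dist'])).reshape(-1,2)
    d=np.c_[u[:,0],-u[:,1],-np.ones(len(u))]@T[:3,:3].T
    return T[:3,3],d
def plane(im,T,px,z):
    o,d=rays(im,T,px); return o+d*((z-o[2])/d[:,2])[:,None]
def cross(o1,d1,o2,d2):
    A=np.c_[d1,-d2]; s=np.linalg.lstsq(A,o2-o1,rcond=None)[0]
    a,b=o1+s[0]*d1,o2+s[1]*d2; return (a+b)/2,np.linalg.norm(a-b)
def save(im,n): cv2.imwrite('pics/'+n+'.png',im['pixels'][:,:,::-1])
E
python3 - <<'E'
from h import *
import pickle
o=get_obs(); print(o)
d={}
for n in('scene','top','wrist'):
    im=get_image(n); save(im,n+'0'); d[n]=im
    print(n,{k:v for k,v in im.items() if k!='pixels'})
pickle.dump((o,d),open('d0.pkl','wb'))
s=np.vstack([d['scene']['pixels'],d['top']['pixels']])
E
```

```text
{'t': 0.0, 'q': array([ 6.30474728e+01,  1.48521163e+01,  1.19057739e+00,  7.64142770e+01,
       -1.12605632e-03,  8.12555314e+01]), 'dq': array([ 0.0039791 , -0.01572524,  0.02538006, -0.06395786,  0.04962153,
       -0.03222991]), 'joint_efforts': array([ 8.83946614e-04, -5.55634689e+01,  3.44531822e+01,  1.33668925e-02,
       -1.23126474e-04, -7.31861633e-06]), 'tool_pos': array([0.17175746, 0.52221664, 0.23065894]), 'tcp_rot': array([-1.79924894e+02, -1.04131700e-02,  1.61791935e+02]), 'ft_force': array([1.07344271, 0.00512487, 0.04438063]), 'torque': array([-0.04759239,  0.03087351,  0.00241674]), 'grasp_force': 0.0, 'finger_gap': 0.08545627976019422}
scene {'mtx': array([[462.53927452,   0.        , 327.88235153],
       [  0.        , 462.53927452, 194.11360844],
       [  0.        ,   0.        ,   1.        ]]), 'dist': array([-0.1109056,  0.       ,  0.       ,  0.       ,  0.       ]), 'xyz': array([ 1.19910964, -0.59065337,  0.64380247]), 'orientation': array([58.34907864,  1.34503741, 49.91678719])}
top {'mtx': array([[413.5479865 ,   0.        , 324.67517858],
      
[... 205 characters left out ...]
, -0.0302382 ,  1.01876869]), 'orientation': array([ 11.24832301,   0.09648682, -90.76491344])}
wrist {'mtx': array([[300.91835728,   0.        , 320.98938773],
       [  0.        , 300.91835728, 196.58678798],
       [  0.        ,   0.        ,   1.        ]]), 'dist': array([-0.02190264,  0.        ,  0.        ,  0.        ,  0.        ]), 'hand_eye': array([[-4.65063684e-04,  9.47125520e-01,  3.20862949e-01,
         8.19481896e-02],
       [ 9.99999621e-01,  2.04184053e-04,  8.46702870e-04,
         1.01994399e-03],
       [ 7.36418798e-04,  3.20863221e-01, -9.47125256e-01,
        -1.42807971e-01],
       [ 0.00000000e+00,  0.00000000e+00,  0.00000000e+00,
         1.00000000e+00]])}
```

View pics/scene0.png

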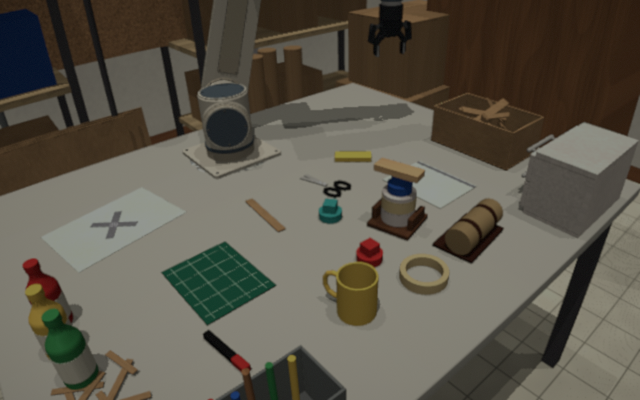

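View pics/top0.png

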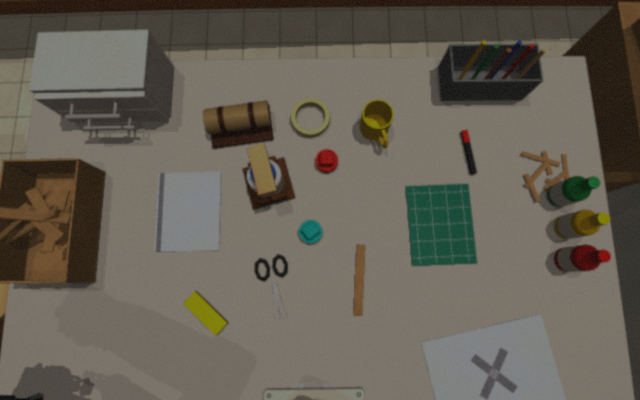

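The scene view shows the offcut on the jar at about (399,170) and the mat at (218,280). In the top view the offcut is at (262,170), the mat at (441,224), the jar foot at (268,183), the tool roll at (238,120) and the tape at (310,118). Next I'll crop the offcut and segment it.

Run:
```python
from h import *
import pickle
o,d=pickle.load(open('d0.pkl','rb'))
a=d['top']['pixels'][130:220,225:325]; b=d['scene']['pixels'][145:245,355:455]
f=lambda x:cv2.resize(x,(400,4*x.shape[0]),interpolation=cv2.INTER_NEAREST)
a=f(a);b=f(b); a=np.vstack([a,np.zeros((b.shape[0]-a.shape[0],400,3),np.uint8)])
cv2.imwrite('pics/crop0.png',np.hstack([a,b])[:,:,::-1])
for n,r in(('top',(380,440,170,280,0)),):pass
for n,(x0,x1,y0,y1) in(('top',(390,490,170,280)),('scene',(150,285,230,330))):
    im=d[n]; h=cv2.cvtColor(im['pixels'],cv2.COLOR_RGB2HSV)
    m=cv2.inRange(h,(65,70,20),(95,255,255)); mm=np.zeros_like(m); mm[y0:y1,x0:x1]=m[y0:y1,x0:x1]
    mm=cv2.morphologyEx(mm,cv2.MORPH_CLOSE,np.ones((5,5)))
    c=max(cv2.findContours(mm,0,1)[0],key=cv2.contourArea)
    q=cv2.approxPolyDP(c,0.05*cv2.arcLength(c,True),True).reshape(-1,2)
    P=plane(im,pose(im),q,0.003); print(n,q.tolist(),P.round(3).tolist(),P.mean(0).round(3))
for p in((262,170),(265,150),(440,230)): print(p,d['top']['pixels'][p[1],p[0]])
h=cv2.cvtColor(d['top']['pixels'],cv2.COLOR_RGB2HSV); print(h[170,262],h[155,258],h[190,262],h[200,280],h[185,240])
```

```text
top [[466, 184], [406, 187], [413, 265], [476, 261]] [[0.593, -0.389, 0.003], [0.587, -0.236, 0.003], [0.393, -0.244, 0.003], [0.4, -0.398, 0.003]] [ 0.493 -0.317  0.003]
scene [[225, 242], [162, 272], [207, 324], [274, 285]] [[0.395, -0.242, 0.003], [0.398, -0.398, 0.003], [0.594, -0.393, 0.003], [0.588, -0.238, 0.003]] [ 0.494 -0.318  0.003]
(262, 170) [131 112  68]
(265, 150) [125 106  69]
(440, 230) [31 78 60]
[ 21 123 131] [ 23 120 130] [ 19 136 126] [ 3 74 31] [ 18  32 121]
```

View pics/crop0.png

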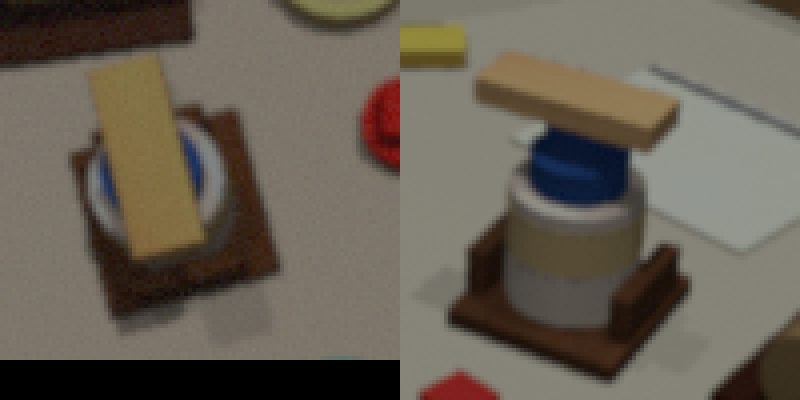

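The crop shows the pale offcut top face in both views. Top corners are about (247,148), (264,144), (276,190) and (260,194). Scene corners are about (374,165), (381,158), (425,170) and (419,177). Now I'll triangulate them.

Run:
```python
from h import *
import pickle
o,d=pickle.load(open('d0.pkl','rb'))
t=[(276,190),(259.5,194.3),(247.5,148),(264.3,143.8)]; s=[(374.3,165),(381.3,158.2),(425,170),(418.8,177.3)]
it,is_=d['top'],d['scene']
o1,d1=rays(it,pose(it),t);o2,d2=rays(is_,pose(is_),s)
C=np.array([np.r_[cross(o1,a,o2,b)] if 0 else np.append(*cross(o1,a,o2,b)) for a,b in zip(d1,d2)]);print(C.round(4),C.mean(0).round(4))
h=cv2.cvtColor(it['pixels'],cv2.COLOR_RGB2HSV); m=cv2.inRange(h,(15,95,100),(28,255,255)); mm=np.zeros_like(m); mm[138:198,240:282]=m[138:198,240:282]
c=max(cv2.findContours(mm,0,1)[0],key=cv2.contourArea); q=cv2.boxPoints(cv2.minAreaRect(c)); print(q.round(1).tolist())
P=plane(it,pose(it),q,0.153);print(P.round(4),P.mean(0)); 
e=P-np.roll(P,1,0);print([(np.linalg.norm(v).round(4),np.degrees(np.arctan2(v[1],v[0])).round(1)) for v in e])
# foot right edge
P=plane(it,pose(it),[(225+278/4,130+270/4),(225+240/4,130+108/4),(225+118/4,130+318/4)],0.012);print(P.round(3),np.degrees(np.arctan2(*(P[1]-P[0])[1::-1])))
```

```text
[[5.522e-01 7.440e-02 1.494e-01 2.300e-03]
 [5.421e-01 1.087e-01 1.512e-01 2.000e-04]
 [6.470e-01 1.376e-01 1.516e-01 2.100e-03]
 [6.575e-01 1.021e-01 1.506e-01 5.100e-03]] [0.5997 0.1057 0.1507 0.0024]
[[246.1999969482422, 147.8000030517578], [263.79998779296875, 143.1999969482422], [275.70001220703125, 189.6999969482422], [258.1000061035156, 194.3000030517578]]
[[0.6463 0.1394 0.153 ]
 [0.6561 0.101  0.153 ]
 [0.5512 0.0737 0.153 ]
 [0.5418 0.1113 0.153 ]] [0.59887941 0.10635118 0.153     ]
[(np.float64(0.1082), np.float64(15.1)), (np.float64(0.0397), np.float64(-75.7)), (np.float64(0.1084), np.float64(-165.4)), (np.float64(0.0388), np.float64(104.0))]
[[0.562 0.044 0.012]
 [0.667 0.068 0.012]
 [0.533 0.143 0.012]] 12.975674523303852
```

```bash
cat >> h.py <<'E'
def go(pos,yaw):
    o=get_obs(); A=R.from_euler('xyz',o['tcp_rot'],degrees=True); B=R.from_euler('xyz',[180,0,yaw],degrees=True)
    s=A.inv().apply(np.array(pos)-o['tool_pos'])/0.2; r=np.degrees((A.inv()*B).as_rotvec())/30
    print('t',round(o['t'],2),'pos',o['tool_pos'].round(4),'rot',o['tcp_rot'].round(2),'F',o['ft_force'].round(2),'gap',round(o['finger_gap'],4),'gf',round(o['grasp_force'],1)); print('shift',s.round(3),'turn',r.round(3))
E
python3 -c "
from h import *
go([.599,.106,.22],194.8)"
```

```text
t 0.15 pos [0.1718 0.5223 0.2308] rot [-1.7994e+02 -1.0000e-02  1.6179e+02] F [ 1.08  0.46 -0.04] gap 0.0856 gf 0.0
shift [-2.68  -1.31   0.055] turn [-2.0e-03 -1.0e-03 -1.1e+00]
```

>>> {"op": "drive_tool", "data": {
  "rows": [
    [85,-0.45,-0.22,0,0,0,0],
    [85,-0.9,-0.44,0,0,0,0],
    [85,-0.9,-0.44,0,0,0,0],
    [85,-0.9,-0.44,0,0,0,0],
    [85,-0.9,-0.44,0,0,0,0],
    [85,-0.9,-0.44,0,0,0,0]
  ]
}}

```text
t: 0.65
tool_pos: [0.3187, 0.3792, 0.2311]
tcp_rot: [-179.9, 0.1, 161.5]
ft_force: [-0.5, 0.6, -0.9]
finger_gap: 0.0851
grasp_force: 0.0
```

>>> {"op": "drive_tool", "data": {
  "rows": [
    [85,-0.9,-0.44,0,0,0,0],
    [85,-0.9,-0.44,0,0,0,0],
    [85,-0.9,-0.44,0,0,0,0],
    [85,-0.9,-0.44,0,0,0,0],
    [85,-0.9,-0.44,0,0,0,0],
    [85,-0.9,-0.44,0,0,0,0]
  ]
}}

```text
t: 1.15
tool_pos: [0.4625, 0.2392, 0.2305]
tcp_rot: [-179.9, 0.0, 161.5]
ft_force: [-1.0, -0.7, 0.3]
finger_gap: 0.0848
grasp_force: 0.0
```

>>> {"op": "drive_tool", "data": {
  "rows": [
    [85,-0.85,-0.42,0,0,0,-0.98],
    [85,-0.85,-0.42,0,0,0,-0.98],
    [85,-0.85,-0.42,0,0,0,-0.98],
    [85,-0.85,-0.42,0,0,0,-0.98],
    [85,-0.85,-0.42,0,0,0,-0.98],
    [85,-0.85,-0.42,0,0,0,-0.98],
    [85,-0.85,-0.42,0,0,0,-0.98],
    [85,-0.85,-0.42,0,0,0,-0.98]
  ]
}}

```text
t: 1.82
tool_pos: [0.5935, 0.1104, 0.2309]
tcp_rot: [180.0, -0.1, -168.8]
ft_force: [0.2, -0.4, -0.3]
finger_gap: 0.0849
grasp_force: 0.0
```

```bash
python3 -c "
from h import *
go([.599,.106,.22],194.8)
o=get_obs(); im=get_image('wrist'); save(im,'w1')
T=pose(im,o)
h=cv2.cvtColor(im['pixels'],cv2.COLOR_RGB2HSV)
def uv(P):
    p=np.linalg.inv(T)@np.r_[P,1]; q=np.array([[p[0],-p[1],-p[2]]]); return cv2.projectPoints(q,np.zeros(3),np.zeros(3),im['mtx'],im['dist'])[0].ravel().round(1)
for P in([.5512,.0737,.153],[.5418,.1113,.153],[.6463,.1394,.153],[.6561,.101,.153]): print(uv(P))
"
```

```text
t 1.82 pos [0.5935 0.1104 0.2309] rot [ 1.7997e+02 -6.0000e-02 -1.6885e+02] F [ 0.15 -0.38 -0.25] gap 0.0849 gf 0.0
shift [-0.023 -0.027  0.055] turn [ 0.001 -0.002 -0.122]
[282.4 142.5]
[335.4 139.8]
[342.2 268.8]
[295.4 271. ]
```

View pics/w1.png

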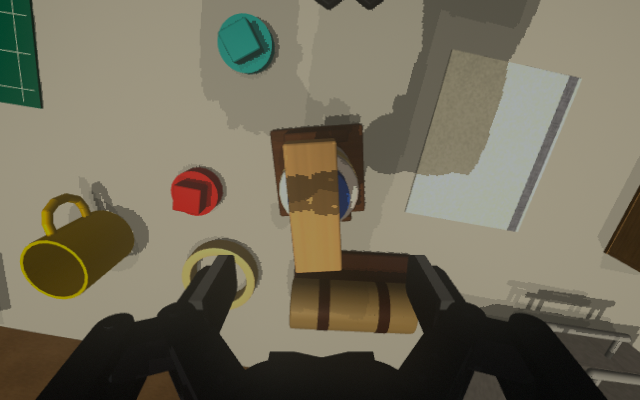

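The wrist view shows the offcut's corners at about (283,143), (335,140), (341,270) and (295,272). These are within 2 px of the reprojected triangulation, so I'll align, descend and grip gently.

>>> {"op": "drive_tool", "data": {
  "rows": [
    [85,-0.025,-0.025,0,0,0,-0.12],
    [85,-0.025,-0.025,0.1,0,0,-0.12],
    [85,-0.025,-0.025,0.25,0,0,-0.12],
    [85,-0.025,-0.025,0.4,0,0,-0.12],
    [85,-0.025,-0.025,0.52,0,0,-0.12],
    [85,-0.025,-0.025,0.52,0,0,-0.12],
    [85,-0.025,-0.025,0.52,0,0,-0.12]
  ]
}}

```text
t: 2.45
tool_pos: [0.5988, 0.107, 0.1273]
tcp_rot: [180.0, -0.1, -165.1]
ft_force: [-0.3, 0.6, 0.3]
finger_gap: 0.085
grasp_force: 0.0
```

>>> {"op": "drive_tool", "data": {
  "rows": [
    [35,0,0,0,0,0,0],
    [35,0,0,0,0,0,0],
    [35,0,0,0,0,0,0],
    [35,0,0,0,0,0,0],
    [35,0,0,0,0,0,0],
    [35,0,0,0,0,0,0],
    [35,0,0,0,0,0,0],
    [35,0,0,0,0,0,0]
  ],
  "grip_force": 30
}}

```text
t: 3.12
tool_pos: [0.6005, 0.106, 0.1287]
tcp_rot: [-180.0, 0.1, -165.2]
ft_force: [-1.6, 0.8, 6.6]
finger_gap: 0.0395
grasp_force: 30.9
```

>>> {"op": "drive_tool", "data": {
  "rows": [
    [35,0,0,-0.05,0,0,0],
    [35,0,0,-0.12,0,0,0],
    [35,0,0,-0.22,0,0,0],
    [35,0,0,-0.34,0,0,0],
    [35,0,0,-0.4,0,0,0],
    [35,0,0,-0.4,0,0,0]
  ]
}}

```text
t: 3.62
tool_pos: [0.6011, 0.1059, 0.211]
tcp_rot: [-179.9, 0.3, -165.2]
ft_force: [-0.2, -0.4, -0.2]
finger_gap: 0.0394
grasp_force: 30.4
```

Run:
```python
from h import *
go([.4935,-.3175,.21],194.8)
im=get_image('top'); sc=get_image('scene')
cv2.imwrite('pics/c2.png',np.hstack([cv2.resize(im['pixels'][120:220,215:315],(400,400)),cv2.resize(sc['pixels'][115:215,355:455],(400,400))])[:,:,::-1])
```

```text
t 3.62 pos [0.6011 0.1059 0.211 ] rot [-179.93    0.3  -165.22] F [-0.18 -0.37 -0.21] gap 0.0394 gf 30.4
shift [ 1.061 -1.91   0.002] turn [-0.002  0.01  -0.001]
```

View pics/c2.png

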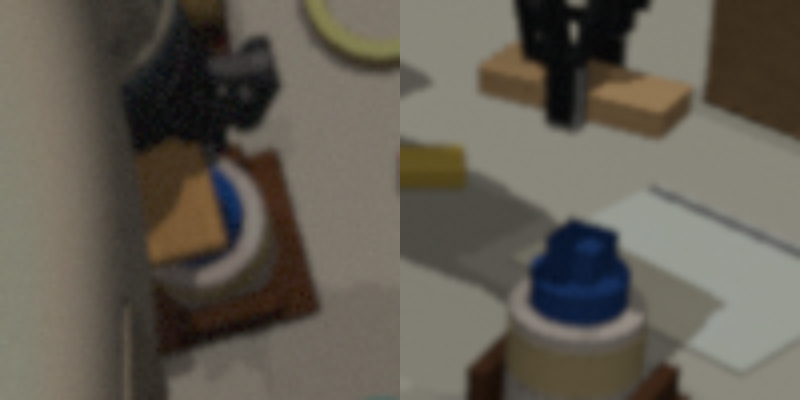

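The offcut is level in the gripper (scene crop) and the blue cap is still on the jar, so I'll carry it to the mat.

>>> {"op": "drive_tool", "data": {
  "rows": [
    [35,0.08,-0.14,0,0,0,0],
    [35,0.18,-0.32,0,0,0,0],
    [35,0.28,-0.5,0,0,0,0],
    [35,0.38,-0.68,0,0,0,0],
    [35,0.48,-0.86,0,0,0,0],
    [35,0.53,-0.955,0,0,0,0],
    [35,0.53,-0.955,0,0,0,0]
  ]
}}

```text
t: 4.3
tool_pos: [0.5447, -0.1096, 0.2059]
tcp_rot: [180.0, -0.1, -165.5]
ft_force: [0.2, 0.1, -1.3]
finger_gap: 0.0395
grasp_force: 30.5
```

>>> {"op": "drive_tool", "data": {
  "rows": [
    [35,0.08,-0.14,0,0,0,0],
    [35,0.18,-0.32,0,0,0,0],
    [35,0.28,-0.5,0,0,0,0],
    [35,0.38,-0.68,0,0,0,0],
    [35,0.48,-0.86,0,0,0,0],
    [35,0.53,-0.955,0,0,0,0],
    [35,0.53,-0.955,0,0,0,0]
  ]
}}

```text
t: 4.88
tool_pos: [0.4912, -0.3211, 0.2054]
tcp_rot: [179.9, -0.1, -165.4]
ft_force: [0.0, 0.2, 0.4]
finger_gap: 0.0392
grasp_force: 30.5
```

Run:
```python
from h import *
go([.4935,-.3175,.03],194.8)
o=get_obs(); im=get_image('wrist'); save(im,'w3')
```

```text
t 4.88 pos [ 0.4912 -0.3211  0.2054] rot [ 1.7993e+02 -1.0000e-01 -1.6544e+02] F [0.02 0.24 0.43] gap 0.0392 gf 30.5
shift [-0.017  0.013  0.877] turn [ 0.002 -0.003 -0.008]
```

View pics/w3.png

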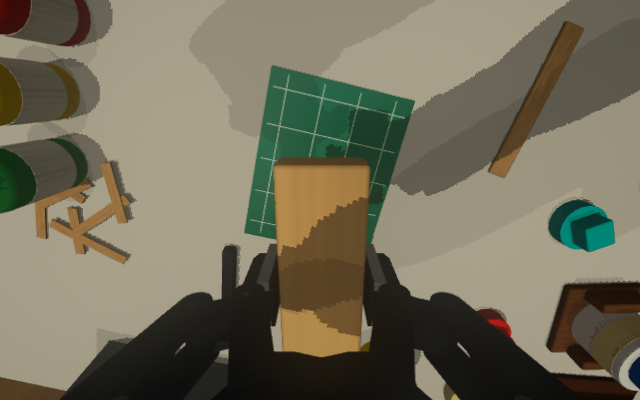

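The offcut is held squarely, at about (320,255), over the mat, and the marker at (230,275) is clear of the landing spot. I'll lower it.

>>> {"op": "drive_tool", "data": {
  "rows": [
    [35,0,0,0.15,0,0,0],
    [35,-0.015,0.015,0.3,0,0,0],
    [35,-0.015,0.015,0.45,0,0,0],
    [35,-0.015,0.015,0.6,0,0,0],
    [35,-0.015,0.015,0.75,0,0,0],
    [35,-0.015,0.015,0.85,0,0,0],
    [35,-0.015,0.015,0.91,0,0,0],
    [35,-0.015,0.015,0.91,0,0,0],
    [35,-0.015,0.015,0.91,0,0,0]
  ]
}}

```text
t: 5.68
tool_pos: [0.4946, -0.3123, 0.0247]
tcp_rot: [179.9, -0.1, -165.1]
ft_force: [-0.3, -0.0, -0.5]
finger_gap: 0.0391
grasp_force: 30.6
```

>>> {"op": "drive_tool", "data": {
  "rows": [
    [35,0,0,0.015,0,0,0],
    [35,0,0,0.03,0,0,0],
    [35,0,0,0.04,0,0,0],
    [35,0,0,0.04,0,0,0]
  ]
}}

```text
t: 6.02
tool_pos: [0.4947, -0.3138, 0.0174]
tcp_rot: [-180.0, 0.0, -165.2]
ft_force: [-0.6, -0.1, 0.2]
finger_gap: 0.0396
grasp_force: 30.6
```

>>> {"op": "drive_tool", "data": {
  "rows": [
    [35,0,0,0.01,0,0,0],
    [35,0,0,0.02,0,0,0],
    [35,0,0,0.025,0,0,0],
    [35,0,0,0.025,0,0,0]
  ]
}}

```text
t: 6.35
tool_pos: [0.4945, -0.3138, 0.012]
tcp_rot: [180.0, -0.0, -165.2]
ft_force: [-0.8, -0.6, -0.9]
finger_gap: 0.0392
grasp_force: 30.6
```

>>> {"op": "drive_tool", "data": {
  "rows": [
    [35,0,0,0.006,0,0,0],
    [35,0,0,0.012,0,0,0],
    [35,0,0,0.012,0,0,0]
  ]
}}

```text
t: 6.6
tool_pos: [0.4946, -0.3138, 0.0096]
tcp_rot: [180.0, -0.0, -165.2]
ft_force: [0.2, 0.2, -0.6]
finger_gap: 0.0395
grasp_force: 30.6
```

>>> {"op": "drive_tool", "data": {
  "rows": [
    [35,0,0,0.006,0,0,0],
    [35,0,0,0.012,0,0,0],
    [35,0,0,0.012,0,0,0]
  ]
}}

```text
t: 6.85
tool_pos: [0.4945, -0.3138, 0.0072]
tcp_rot: [180.0, -0.0, -165.2]
ft_force: [0.2, -0.2, -0.7]
finger_gap: 0.0397
grasp_force: 30.6
```

>>> {"op": "drive_tool", "data": {
  "rows": [
    [35,0,0,0.004,0,0,0],
    [35,0,0,0.008,0,0,0],
    [35,0,0,0.008,0,0,0]
  ]
}}

```text
t: 7.1
tool_pos: [0.4946, -0.3138, 0.0057]
tcp_rot: [180.0, -0.0, -165.2]
ft_force: [-0.4, 0.6, -0.0]
finger_gap: 0.0398
grasp_force: 30.6
```

>>> {"op": "drive_tool", "data": {
  "rows": [
    [35,0,0,0.006,0,0,0],
    [35,0,0,0.006,0,0,0]
  ]
}}

```text
t: 7.27
tool_pos: [0.4946, -0.3138, 0.0045]
tcp_rot: [180.0, -0.0, -165.2]
ft_force: [-0.2, -0.5, -0.3]
finger_gap: 0.04
grasp_force: 30.6
```

>>> {"op": "drive_tool", "data": {
  "rows": [
    [44,0,0,0,0,0,0],
    [50,0,0,0,0,0,0],
    [60,0,0,0,0,0,0],
    [75,0,0,0,0,0,0],
    [85,0,0,0,0,0,0],
    [85,0,0,0,0,0,0],
    [85,0,0,0,0,0,0],
    [85,0,0,0,0,0,0]
  ]
}}

```text
t: 7.93
tool_pos: [0.4946, -0.3138, 0.0047]
tcp_rot: [180.0, -0.0, -165.2]
ft_force: [-0.5, -0.0, -0.1]
finger_gap: 0.0853
grasp_force: 0.0
```

>>> {"op": "drive_tool", "data": {
  "rows": [
    [85,0,0,-0.1,0,0,0],
    [85,0,0,-0.3,0,0,0],
    [85,0,0,-0.5,0,0,0],
    [85,0,0,-0.7,0,0,0],
    [85,0,0,-0.9,0,0,0],
    [85,0,0,-1,0,0,0],
    [85,0,0,-1,0,0,0]
  ]
}}

```text
t: 8.52
tool_pos: [0.496, -0.315, 0.2102]
tcp_rot: [-179.6, 0.3, -165.2]
ft_force: [0.2, 0.1, -0.2]
finger_gap: 0.0851
grasp_force: 0.0
```

Run:
```python
from h import *
go([.599,.106,.24],194)
im=get_image('wrist'); save(im,'w4')
im=get_image('top'); T=pose(im); h=cv2.cvtColor(im['pixels'],cv2.COLOR_RGB2HSV)
m=cv2.inRange(h,(100,110,30),(125,255,255)); mm=np.zeros_like(m); mm[140:210,230:300]=m[140:210,230:300]
c=max(cv2.findContours(mm,0,1)[0],key=cv2.contourArea); print(cv2.contourArea(c),cv2.minEnclosingCircle(c))
save(im,'top4'); cv2.imwrite('pics/c4.png',cv2.resize(im['pixels'][130:220,220:330],None,fx=5,fy=5,interpolation=cv2.INTER_CUBIC)[:,:,::-1])
```

```text
t 8.52 pos [ 0.496  -0.315   0.2102] rot [-179.6     0.27 -165.2 ] F [ 0.17  0.06 -0.22] gap 0.0851 gf 0.0
shift [-1.036  1.903 -0.157] turn [-0.013  0.009  0.027]
442.5 ((262.33453369140625, 172.9388427734375), 12.352270126342773)
```

View pics/w4.png

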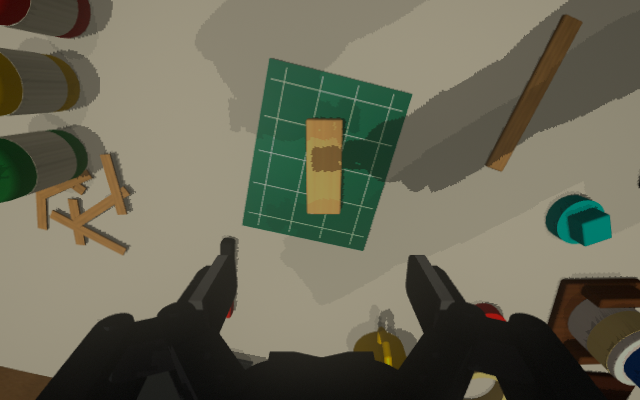

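The offcut lies flat near the mat's centre, at about (324,166), and is released. Back to the jar for the cap.

>>> {"op": "drive_tool", "data": {
  "rows": [
    [85,-0.1,0.18,-0.03,0,0,0],
    [85,-0.2,0.36,-0.05,0,0,0],
    [85,-0.3,0.54,-0.08,0,0,0],
    [85,-0.4,0.72,-0.08,0,0,0],
    [85,-0.5,0.9,-0.08,0,0,0],
    [85,-0.52,0.95,-0.08,0,0,0]
  ]
}}

```text
t: 9.12
tool_pos: [0.5467, -0.0987, 0.2191]
tcp_rot: [179.8, -0.1, -165.0]
ft_force: [-0.0, -0.0, 0.0]
finger_gap: 0.0847
grasp_force: 0.0
```

>>> {"op": "drive_tool", "data": {
  "rows": [
    [85,-0.1,0.18,-0.03,0,0,0],
    [85,-0.2,0.36,-0.05,0,0,0],
    [85,-0.3,0.54,-0.08,0,0,0],
    [85,-0.4,0.72,-0.08,0,0,0],
    [85,-0.5,0.9,-0.08,0,0,0],
    [85,-0.52,0.95,-0.08,0,0,0],
    [85,-0.52,0.95,-0.08,0,0,0]
  ]
}}

```text
t: 9.7
tool_pos: [0.5984, 0.1095, 0.2345]
tcp_rot: [179.9, -0.2, -165.0]
ft_force: [-0.0, -1.0, -0.0]
finger_gap: 0.0851
grasp_force: 0.0
```

Run:
```python
from h import *
import pickle
go([.599,.106,.24],194)
o=get_obs(); im=get_image('wrist'); save(im,'w5'); pickle.dump((o,im),open('w5.pkl','wb'))
cv2.imwrite('pics/c5.png',cv2.resize(im['pixels'][110:280,240:410],(595,595),interpolation=cv2.INTER_NEAREST)[:,:,::-1])
```

```text
t 9.7 pos [0.5984 0.1095 0.2345] rot [ 1.7994e+02 -1.7000e-01 -1.6498e+02] F [-0.   -1.01 -0.02] gap 0.0851 gf 0.0
shift [ 0.002 -0.017 -0.027] turn [ 0.002 -0.006  0.034]
```

View pics/c5.png

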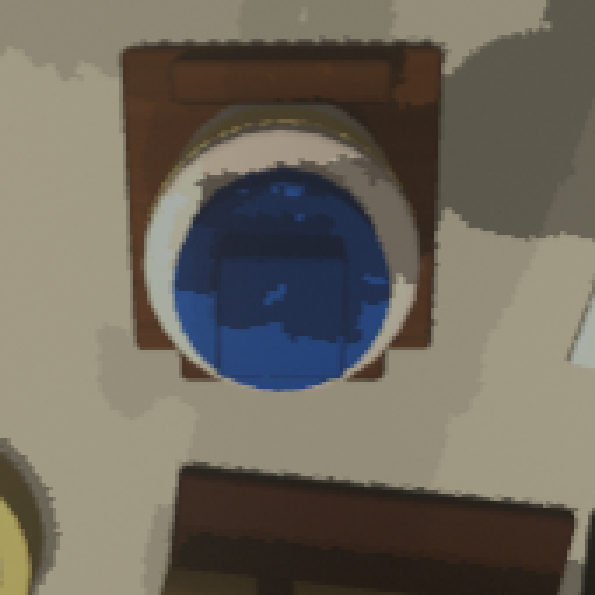

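The boss's top face in the crop spans (218..345, 255..376), square to the tool. That is full-image pixels (302..339, 183..217), and the blue skirt is centred at about (282,280) in the crop. I'll cast these rays.

Run:
```python
from h import *
import pickle
o,im=pickle.load(open('w5.pkl','rb')); T=pose(im,o)
f=lambda c:[(240+x/3.5-.4,110+y/3.5-.4) for x,y in c]
b=f([(218,255),(345,255),(345,376),(218,376)])
P=plane(im,T,b,.135);c=P.mean(0);print(P.round(4),c.round(4)); e=np.roll(P,-1,0)-P
print(np.linalg.norm(e,axis=1).round(4),np.degrees(np.arctan2(e[:,1],e[:,0])).round(1))
F=plane(im,T,f([(123,47),(441,43)]),.012);e=F[1]-F[0];print('foot edge',F.round(3),np.linalg.norm(e),np.degrees(np.arctan2(e[1],e[0])))
# second view: top-camera boss blue blob in scene + boss-top centre ray against scene
sc=get_image('scene');h=cv2.cvtColor(sc['pixels'],cv2.COLOR_RGB2HSV);m=cv2.inRange(h,(105,120,20),(125,255,255));mm=m*0;mm[150:215,370:430]=m[150:215,370:430]
k=max(cv2.findContours(mm,0,1)[0],key=cv2.contourArea).reshape(-1,2);print('scene blob',k.min(0),k.max(0),k[k[:,1]<k[:,1].min()+4].tolist())
# far top corner in scene = corner with most (-x,+y): try each corner vs topmost pixel
top=k[k[:,1]==k[:,1].min()].mean(0)
o1,d1=rays(im,T,b);o2,d2=rays(sc,pose(sc),[top]);
for a in d1: print(cross(o1,a,o2,d2[0]))
```

```text
[[0.5906 0.0912 0.135 ]
 [0.5827 0.1205 0.135 ]
 [0.6128 0.1292 0.135 ]
 [0.6209 0.0987 0.135 ]] [0.6018 0.1099 0.135 ]
[0.0304 0.0312 0.0316 0.0312] [ 105.    16.   -75.  -166.2]
foot edge [[0.564 0.044 0.012]
 [0.534 0.147 0.012]] 0.10772212224251222 105.69329271417604
scene blob [388 171] [411 195] [[397, 171], [396, 172], [395, 172], [394, 173], [393, 174], [408, 174], [407, 173], [406, 173], [405, 173], [404, 172], [403, 172], [402, 172], [401, 172], [400, 171], [399, 171], [398, 171]]
(array([0.59508936, 0.0974717 , 0.14141546]), np.float64(0.017569739772123442))
(array([0.58458948, 0.12176502, 0.12968046]), np.float64(0.0013655189102699504))
(array([0.6018701 , 0.1188076 , 0.14238626]), np.float64(0.022842351666956178))
(array([0.61177307, 0.09569006, 0.1515389 ]), np.float64(0.006189598298085464))
```

Corner 2 matches across the two views to 1.4 mm. The boss centre is about (0.6025, 0.110), its top about 0.13–0.135, and its side about 31–32 mm, so it checks out. I'll hover, descend to TCP z ≈ 0.115 (tips just above the skirt) and grip.

```bash
python3 -c "
from h import *
go([.6025,.110,.115],195.2)"
```

```text
t 9.8 pos [0.5983 0.1064 0.2352] rot [ 1.8000e+02 -1.5000e-01 -1.6515e+02] F [0.1  0.64 0.75] gap 0.0851 gf 0.0
shift [-0.026  0.012  0.601] turn [ 0.    -0.005 -0.012]
```

Run:
```python
from h import *
import pickle
o,im=pickle.load(open('w5.pkl','rb')); o2=get_obs(); im2=get_image('wrist'); pickle.dump((o2,im2),open('w6.pkl','wb'))
for a,b in((o,im),(o2,im2)):
    h=cv2.cvtColor(b['pixels'],cv2.COLOR_RGB2HSV); m=cv2.inRange(h,(100,120,20),(125,255,255)); mm=m*0; mm[130:240,270:370]=m[130:240,270:370]
    k=max(cv2.findContours(mm,0,1)[0],key=cv2.contourArea); c,r=cv2.minEnclosingCircle(k)
    print(a['tool_pos'].round(4),c,r,plane(b,pose(b,a),[c],.111).round(4))
```

```text
[0.5984 0.1095 0.2345] (320.0, 191.47825622558594) 30.504024505615234 [[0.6017 0.1098 0.111 ]]
[0.5983 0.1064 0.2352] (323.1768493652344, 191.9159393310547) 30.334110260009766 [[0.6015 0.1097 0.111 ]]
```

>>> {"op": "drive_tool", "data": {
  "rows": [
    [85,-0.024,0.012,0,0,0,-0.01],
    [85,-0.024,0.012,0.15,0,0,-0.01],
    [85,-0.024,0.012,0.3,0,0,-0.01],
    [85,-0.024,0.012,0.42,0,0,-0.01],
    [85,-0.024,0.012,0.52,0,0,-0.01],
    [85,-0.024,0.012,0.58,0,0,-0.01],
    [85,-0.024,0.012,0.6,0,0,-0.01],
    [85,-0.024,0.012,0.6,0,0,-0.01],
    [85,-0.024,0.012,0.6,0,0,-0.01]
  ],
  "grip_force": 30
}}

```text
t: 10.6
tool_pos: [0.6032, 0.1095, 0.1174]
tcp_rot: [-180.0, 0.0, -165.0]
ft_force: [-0.3, -0.8, 1.1]
finger_gap: 0.0853
grasp_force: 0.0
```

>>> {"op": "drive_tool", "data": {
  "rows": [
    [25,0,0,0,0,0,0],
    [25,0,0,0,0,0,0],
    [25,0,0,0,0,0,0],
    [25,0,0,0,0,0,0],
    [25,0,0,0,0,0,0],
    [25,0,0,0,0,0,0],
    [25,0,0,0,0,0,0],
    [25,0,0,0,0,0,0],
    [25,0,0,0,0,0,0]
  ]
}}

```text
t: 11.35
tool_pos: [0.603, 0.1103, 0.1172]
tcp_rot: [-180.0, 0.1, -164.9]
ft_force: [-1.7, -0.2, 6.6]
finger_gap: 0.0313
grasp_force: 30.6
```

```bash
python3 -c "
from h import *
go([.602,.110,.115],195.2);print(get_obs()['torque'])"
```

```text
t 11.35 pos [0.603  0.1103 0.1172] rot [-1.7999e+02  5.0000e-02 -1.6491e+02] F [-1.67 -0.18  6.61] gap 0.0313 gf 30.6
shift [0.005 0.    0.011] turn [-0.     0.002 -0.004]
[ 0.04632163  0.17314286 -0.01425853]
```

>>> {"op": "drive_tool", "data": {
  "rows": [
    [25,0,0,0,0,0,0.1],
    [25,0,0,0,0,0,0.2],
    [25,0,0,0,0,0,0.3],
    [25,0,0,0,0,0,0.4],
    [25,0,0,0,0,0,0.4]
  ],
  "grip_force": 50
}}

```text
t: 11.77
tool_pos: [0.6031, 0.1102, 0.1173]
tcp_rot: [180.0, 0.1, -177.1]
ft_force: [-0.0, -0.1, 6.0]
finger_gap: 0.0306
grasp_force: 50.1
```

```bash
python3 -c "
from h import *
go([.602,.110,.115],195.2);print(get_obs()['torque'])"
```

```text
t 11.77 pos [0.6031 0.1102 0.1173] rot [ 1.800e+02  7.000e-02 -1.771e+02] F [-0.03 -0.14  6.  ] gap 0.0306 gf 50.1
shift [ 0.006 -0.001  0.012] turn [-0.     0.002 -0.41 ]
[ 0.05148587  0.07614464 -0.03356396]
```

Twelve degrees with no torque means this is the free way. Continuing to about 46°.

>>> {"op": "drive_tool", "data": {
  "rows": [
    [25,0,0,0,0,0,0.13],
    [25,0,0,0,0,0,0.26],
    [25,0,0,0,0,0,0.4],
    [25,0,0,0,0,0,0.53],
    [25,0,0,0,0,0,0.66],
    [25,0,0,0,0,0,0.8],
    [25,0,0,0,0,0,0.9],
    [25,0,0,0,0,0,0.9],
    [25,0,0,0,0,0,0.9]
  ]
}}

```text
t: 12.52
tool_pos: [0.6032, 0.1102, 0.1173]
tcp_rot: [180.0, 0.1, 156.1]
ft_force: [-0.1, 0.3, 5.2]
finger_gap: 0.0309
grasp_force: 50.0
```

```bash
python3 -c "
from h import *
go([.602,.110,.115],195.2);print(get_obs()['torque'])"
```

```text
t 12.52 pos [0.6032 0.1102 0.1173] rot [1.7997e+02 7.0000e-02 1.5607e+02] F [-0.12  0.26  5.25] gap 0.0309 gf 50.0
shift [ 0.005 -0.003  0.012] turn [ 0.     0.003 -1.304]
[-0.01381632 -0.03443457 -0.08055472]
```

>>> {"op": "drive_tool", "data": {
  "rows": [
    [25,0,0,0,0,0,0.08],
    [25,0,0,0,0,0,0.16],
    [25,0,0,0,0,0,0.24],
    [25,0,0,0,0,0,0.24],
    [25,0,0,0,0,0,0.24]
  ]
}}

```text
t: 12.93
tool_pos: [0.6032, 0.1101, 0.1173]
tcp_rot: [180.0, 0.1, 148.9]
ft_force: [0.5, 0.2, 5.5]
finger_gap: 0.0308
grasp_force: 50.0
```

>>> {"op": "drive_tool", "data": {
  "rows": [
    [25,0,0,-0.01,0,0,0],
    [25,0,0,-0.025,0,0,0],
    [25,0,0,-0.04,0,0,0],
    [25,0,0,-0.04,0,0,0]
  ]
}}

```text
t: 13.27
tool_pos: [0.6028, 0.1102, 0.1251]
tcp_rot: [180.0, 0.0, 148.9]
ft_force: [0.0, -0.9, 0.5]
finger_gap: 0.031
grasp_force: 49.5
```

```bash
python3 -c "
from h import *
go([.602,.110,.2],147);print(get_obs()['torque'])"
```

```text
t 13.27 pos [0.6028 0.1102 0.1251] rot [1.8000e+02 1.0000e-02 1.4889e+02] F [ 0.02 -0.86  0.51] gap 0.031 gf 49.5
shift [ 0.003 -0.003 -0.374] turn [0.    0.    0.063]
[-0.17574452  0.02143705 -0.03630927]
```

Lifted 8 mm with no resistance, so the cap is free. Lifting it on up.

>>> {"op": "drive_tool", "data": {
  "rows": [
    [25,0,0,-0.08,0,0,0],
    [25,0,0,-0.17,0,0,0],
    [25,0,0,-0.26,0,0,0],
    [25,0,0,-0.35,0,0,0],
    [25,0,0,-0.44,0,0,0],
    [25,0,0,-0.48,0,0,0],
    [25,0,0,-0.48,0,0,0],
    [25,0,0,-0.48,0,0,0],
    [25,0,0,-0.48,0,0,0],
    [25,0,0,-0.48,0,0,0]
  ]
}}

```text
t: 14.1
tool_pos: [0.6023, 0.1102, 0.2193]
tcp_rot: [-179.9, -0.1, 148.9]
ft_force: [-0.7, -0.3, -1.0]
finger_gap: 0.0313
grasp_force: 49.7
```

Run:
```python
from h import *
go([.602,.110,.2],147)
im=get_image('scene');t=get_image('top'); save(t,'top9'); print(get_obs()['dq'].round(2))
cv2.imwrite('pics/c9.png',np.hstack([cv2.resize(im['pixels'][90:230,340:480],(400,400)),cv2.resize(im['pixels'][220:340,140:300],(400,300))[:300].copy() if 0 else cv2.resize(im['pixels'][200:360,140:300],(400,400))])[:,:,::-1])
```

```text
t 14.1 pos [0.6023 0.1102 0.2193] rot [-1.7993e+02 -1.0000e-01  1.4890e+02] F [-0.74 -0.34 -0.99] gap 0.0313 gf 49.7
shift [ 0.001 -0.001  0.097] turn [-0.002 -0.003  0.063]
[ 0.05 -0.1   0.38  0.28  0.03 -0.01]
```

View pics/c9.png

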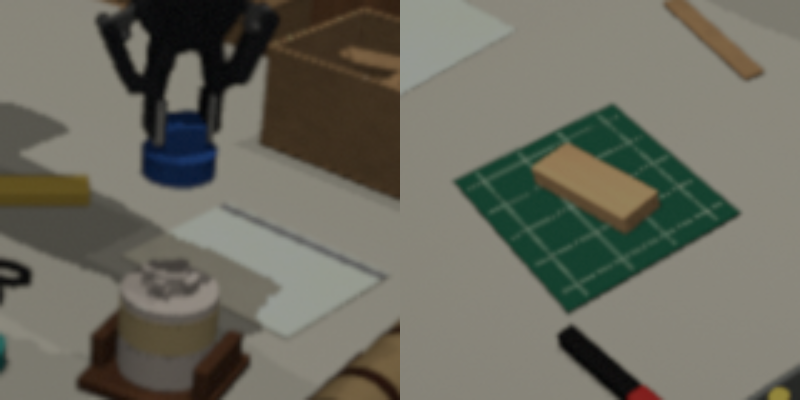

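The cap is upright in the gripper, about 10 cm above the open jar, and the offcut lies flat on the mat. Handing in.

```bash
python3 -c "
from cell import job
print(job.finish_job())"
```

```text
the job is handed in; nothing more can be done
None
```

The job is handed in: the offcut lies on the green mat, and the blue cap came free with a clockwise turn (seen from above) and is held upright about 10 cm above the jar; no verdict was returned.

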